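# Log the incomplete collar at the inspection bench

### The arm

A 6-joint arm with a two-finger parallel gripper is mounted at the origin on the work surface. World frame = base frame: x ahead of the robot, y to its left, z up, the work surface at z = 0. Lengths are in mm, angles in rad, forces in N, time in s.
With the tool pointing down it reaches from about 400 to 925 mm from the base axis. Payload 12.5 kg.
Tool frame: the origin (TCP) lies at the very end of the fingers, on their centre line; the grasp point (between the pads) lies 19 mm behind it (env.grip_point_offset is the distance from the TCP to the grasp point, in mm); z points along the fingers, y is the direction in which the jaws open and shut (so a half turn about z gives the same grasp; the last joint's range is limited). The gripper opens to 95 mm and grips with 3 to 60 N. Pads are 20 mm wide; open, the fingers measure 119 mm over their backs; the gripper's body (75 mm by 180 mm) begins 59 mm behind the grasp point.
Start: joints at [1.233, 0.491, 1.559, -0, 1.092, -0.106], TCP at [143.563, 608.306, 214.661] pointing down, gripper open.
Joint ranges: [-3.1, 3.1], [-0.84, 2.19], [0.05, 2.79], [-1.13, 4.28], [0.06, 2.93], [-2.69, 2.69]. Speed limits (rad/s): [2.22, 2.22, 2.79, 3.14, 3.14, 3.14].

### API

Orientations are given as [roll, pitch, yaw] about the fixed x, y, z axes, in that order (R = Rz(yaw) Ry(pitch) Rx(roll)).
In Python, from cell import env gives the robot as it stands.
- The arm moves only by the tool drive_tool, never from a script. Its argument "commands" is a list of rows, each an object of numbers: "dx", "dy", "dz": the shift along the world's x, y, z in mm; "yaw": the turn about the world's z in degrees. In form: [{"dx": .., "dy": .., "dz": .., "yaw": ..}, ...]. A call has 1 to 5 rows; each row shifts and turns the commanded pose from where the row before left it; what a row does not reach is not made up. A row lasts 1/12 s, in which the tool goes at most 41.7 mm and 7.16 degrees, less where a joint would pass 70% of its speed; a pose out of reach is approached as far as the arm can. A call with a gripper value outside its range is refused whole. "grip" is the opening, from 0 (shut) to 1 (fully open), set as the call begins (left out, the last holds). The fingers move at their own pace and stop on an object; the grip force is fixed at half the most. Time passes only in rows, so rows that do not move let the fingers close. It gives the time, the measured TCP pose, the force and the opening at its end, in the units of the state.
- env.state(): the state, without advancing time (a new reading comes with each control period).
- env.read_camera(name): name is "side" or "top" or "wrist"; returns the picture (480x640x3 uint8, red, green, blue); there is no depth.
- env.calibration(name): a dict with "intrinsics" (3x3 intrinsics, pixels), "rvec" (rotation vector, rad) and "tvec" (3), from world to camera coordinates, as OpenCV has them. Camera axes: x right, y down, z forward; pixel columns grow to the right and rows downward; lengths in mm; the calibration is good to about 2 mm. A picture is of the moment at which its call begins: read the wrist's pose just before it. calibration takes no time and is no camera call; for the wrist camera it gives the pose at the moment of the call.
- env.job_done(): hands the job in, once; it reports no verdict.
Trained networks look in the newest picture that a camera, given by its name, has taken for a name from the list of things; names that differ only in an ending like _2 or _b are one class to them, and where a whole thing is asked for, a point or a joint stands for the part that bears it (a point fixed in the world has none). Each returns a list of dicts, best first, with "conf" (0 to 1); they miss things now and then, are a little off and sometimes report something else, mostly with a low value. They report only what shows in the picture. A call takes as long as a camera call.
- env.trace(query, camera): "pixels" (480x640 bool, what is visible of it) and "pixel" ([column, row] in pixels, amid what is visible of it).
- env.place_of(query, camera): "pixel" ([column, row] in pixels: a listed point, or the origin of a listed thing).
The state is a dict: "t": time; "joints": joint angles; "qvel": joint speeds; "tau": joint torques, N m; "eef_pos": TCP position; "tcp_rot": TCP orientation; "ft_force": force on the tool from outside, world axes, zero at the start; "moment": the same for the moment, N m; "opening": opening from 0.0 (shut) to 1.0 (fully open).
Only numpy, scipy, OpenCV 4.12 (cv2) and the standard library are available. Lean on these libraries where they do the work, as an engineer would, in place of code of your own. Each camera call takes 0.05 s, during which the arm holds its last target.

### The job

Four moulded collars stand on the checking board, each with a round key in front of it, and one collar is incomplete: it is only about half as tall as the others and lacks its top flange. With the fingertips, gently press the key in front of that short collar fully down and let it go, then gently press the wide bar key on the confirm box fully down to log the reject, and withdraw clear. Do not press any other key, and leave the collars and everything else on the bench where they stand.

Things in the scene. Friction and masses are not known exactly. Their poses are not given: they have to be found in the camera images.
- nest1 (a point): Post of station 1 (station 1 is the one farthest to the +y side of the board, station 4 farthest to -y): foot of the steel post on the board's top face, 22 mm above the table. One collar is slipped loosely over the post (14 mm across, 12 mm high).
- nest2 (a point): Post of station 2: foot of the steel post on the board's top face, 22 mm above the table. One collar is slipped loosely over the post (14 mm across, 12 mm high). The board is grey, 180 (x) x 270 (y) x 22 mm high, fixed flat on the table; x and y are its own axes, shared by the nest and key points.
- nest3 (a point): Post of station 3: foot of the steel post on the board's top face, 22 mm above the table. One collar is slipped loosely over the post (14 mm across, 12 mm high). Each station's key lies 90 mm in front of its post (towards the board's -x, the robot's side). Stations are 64 mm apart along y, with thin black ribs between.
- nest4 (a point): Post of station 4: foot of the steel post on the board's top face, 22 mm above the table. One collar is slipped loosely over the post (14 mm across, 12 mm high). The board is moved and turned up to 0.3 rad between starts.
- key1_top (a point): Centre of the top face of station 1's round black key (26 mm across), 44 mm above the table when released. It moves straight down inside a fixed round aluminium housing 42 mm across, whose top is 34 mm above the table.
- key1 (a joint): Travel of station 1's key: 0 released, 0.006 m fully down (about 4 N); it counts from 0.004 m and springs back by itself. More than 20 N on it is not gentle.
- key2_top (a point): Centre of the top face of station 2's round black key (26 mm across), 44 mm above the table when released. It moves straight down inside a fixed round aluminium housing 42 mm across, whose top is 34 mm above the table.
- key2 (a joint): Travel of station 2's key: 0 released, 0.006 m fully down (about 4 N); it counts from 0.004 m and springs back by itself. More than 20 N on it is not gentle.
- key3_top (a point): Centre of the top face of station 3's round black key (26 mm across), 44 mm above the table when released. It moves straight down inside a fixed round aluminium housing 42 mm across, whose top is 34 mm above the table.
- key3 (a joint): Travel of station 3's key: 0 released, 0.006 m fully down (about 4 N); it counts from 0.004 m and springs back by itself. More than 20 N on it is not gentle.
- key4_top (a point): Centre of the top face of station 4's round black key (26 mm across), 44 mm above the table when released. It moves straight down inside a fixed round aluminium housing 42 mm across, whose top is 34 mm above the table.
- key4 (a joint): Travel of station 4's key: 0 released, 0.006 m fully down (about 4 N); it counts from 0.004 m and springs back by itself. More than 20 N on it is not gentle.
- bar_top (a point): Centre of the top face of the wide bar key (30 along the box's x, 74 mm along its y), 41 mm above the table when released. It moves straight down. It sits centrally on the grey confirm box, 70 (x) x 110 (y) x 28 mm high, fixed on the table to the right (-y side) of the board; the point's x and y axes are the box's.
- bar (a joint): Travel of the bar key: 0 released, 0.006 m fully down (about 4 N); it counts from 0.004 m and springs back by itself. More than 20 N on it is not gentle.
- collar_short_mid (a point): The short collar: a black moulded collar that came out incomplete, only 18 mm high, with the bottom flange (38 mm across) but no top flange. The point is on its axis, 9 mm above its underside. It stands loose over one of the four posts, which one varies.
- collar_a_mid (a point): A good black collar, 38 mm high, 38 mm across its bottom and top flanges, 30 mm across the waist, with a small lug; loose over one of the other posts. The point is on its axis, half-way up (19 mm above its underside).
- collar_b_mid (a point): A good black collar, 38 mm high, 38 mm across its bottom and top flanges, 30 mm across the waist, with a small lug; loose over one of the other posts. The point is on its axis, half-way up (19 mm above its underside).
- collar_c_mid (a point): A good black collar, 38 mm high, 38 mm across its bottom and top flanges, 30 mm across the waist, with a small lug; loose over one of the other posts. The point is on its axis, half-way up (19 mm above its underside).
- spare_collar: A loose good collar (38 mm high) standing on the table in front of the board. To be left alone. Origin: centre of its underside.
- plug_gauge: Steel plug gauge, 28 mm across the foot, 95 mm tall, standing on the table behind the confirm box. To be left alone. Origin: centre of its underside.
- steel_rule: Steel rule 150 x 20 x 4 mm lying on the table behind the board, along the board's y. To be left alone. Origin: centre of its underside.
- bottle: White bottle, 56 mm across, 130 mm tall, standing to the left of the board. To be left alone. Origin: centre of its underside. (A fixed magnifier lamp, about 380 mm tall, stands beyond it at the far left corner of the table; its lens head stays more than 0.70 m from the robot base axis.)
- ring_gauge: Dark steel ring gauge, 60 mm across, 16 mm thick, lying to the left of the board. To be left alone. Origin: centre of its underside.
- dish: White plastic dish, 90 mm across, 30 mm high, at the right of the table. To be left alone. Origin: centre of its underside.

How it is judged:
By the outcome, as a careful person would: the job done as asked, in the order asked, and still so for the second after the job is handed in, with the robot touching nothing.
It also fails if it takes over 40 s, if anything falls off the work surface, if the arm or the gripper's body presses on something with over 40 N, if the wrist force passes 120 N, or if a joint passes its speed limit or range.

## Working session

There is one attempt and no reset: what is moved stays moved. The work goes in short steps, Python scripts to look and compute and a tool call to move; the robot and the scene stay as the last step left them, time stands still between calls to the robot, and variables do not carry over. Pictures are saved under pics/ and viewed, and the job is handed in when it is done.

Besides the shell and the picture viewer there is one more tool, called after "Emit:" as name(argument=value, ...) on one line, values as JSON. drive_tool: Moves the arm, as the interface text tells. Its arguments: {"type":"object","properties":{"commands":{"type":"array"},"grip":{"type":"number"}},"required":["commands"]}

```bash
mkdir -p pics; cat > h.py <<'E'
from cell import env
import numpy as np, cv2
def save(n,f):
    im=env.read_camera(n); cv2.imwrite('pics/'+f,im[:,:,::-1]); return im
def ray(n,px,z,cal=None):
    c=cal or env.calibration(n)
    K=np.array(c['intrinsics'],float);R,_=cv2.Rodrigues(np.array(c['rvec'],float));t=np.array(c['tvec'],float).ravel()
    d=R.T@np.linalg.inv(K)@np.array([px[0],px[1],1.]);o=-R.T@t
    return o+d*(z-o[2])/d[2]
def proj(n,P,cal=None):
    c=cal or env.calibration(n)
    return cv2.projectPoints(np.array(P,float).reshape(-1,3),np.array(c['rvec'],float),np.array(c['tvec'],float),np.array(c['intrinsics'],float),None)[0].reshape(-1,2)
E
python3 - <<'E'
from h import *
print(env.state())
save('top','top0.png');
for q,z in [('key1_top',44),('key2_top',44),('key3_top',44),('key4_top',44),('bar_top',41),('collar_short_mid',31),('nest1',22),('nest4',22)]:
    for r in env.place_of(q,'top')[:5]: print(q,np.round(r['pixel'],1),round(r['conf'],2),ray('top',r['pixel'],z).round(1))
save('side','side0.png')
for r in env.place_of('collar_short_mid','side')[:4]: print('side',r,ray('side',r['pixel'],31))
E
```

```text
{'t': 0.0, 'joints': array([ 1.23341716e+00,  4.91527969e-01,  1.55947055e+00,  2.15706679e-05,
        1.09169427e+00, -1.05596266e-01]), 'qvel': array([ 0.00071796,  0.00030974, -0.00062323, -0.00161856, -0.00021946,
        0.00077564]), 'tau': array([ 1.89637984e-03, -6.12669969e+01, -2.58182931e+01,  6.93268608e-02,
        4.83050756e-02, -1.10080869e-04]), 'eef_pos': array([143.45700356, 608.0533899 , 214.07410883]), 'tcp_rot': array([-3.14050066e+00, -1.34978761e-04,  2.90979972e+00]), 'ft_force': array([ 0.70675016, -1.26665257,  0.3270496 ]), 'moment': array([0.03012966, 0.01896157, 0.00031952]), 'opening': 1.0004831240529233}
key1_top [269.5 252.7] 0.63 [538.9 136.9  44. ]
key2_top [294.8 257.5] 0.62 [526.4  79.5  44. ]
key2_top [360.8 229.8] 0.6 [585.4 -71.9  44. ]
key3_top [326.3 260.9] 0.6 [516.7   8.4  44. ]
key4_top [351.6 265.7] 0.69 [504.2 -48.4  44. ]
bar_top [269.8 254.5] 0.69 [535.1 136.6  41. ]
bar_top [173.3 282.5] 0.36 [477.2 357.7  41. ]
collar_short_mid [277.9 219.3] 0.49 [617.6 118.   31. ]
nest1 [275.  214.8] 0.87 [630.  125.6  22. ]
nest1 [328.6 227.4] 0.8 [596.6   1.4  22. ]
nest1 [305.5 219.5] 0.72 [616.8  54.6  22. ]
nest1 [358.9 228.9] 0.66 [591.  -68.7  22. ]
nest4 [275.  214.8] 0.87 [630.  125.6  22. ]
nest4 [328.6 227.4] 0.8 [596.6   1.4  22. ]
nest4 [305.5 219.5] 0.72 [616.8  54.6  22. ]
nest4 [358.9 228.9] 0.66 [591.  -68.7  22. ]
side {'pixel': [324.4, 210.3], 'conf': 0.51} [631.95625553 122.46069944  31.        ]
```

View pics/top0.png

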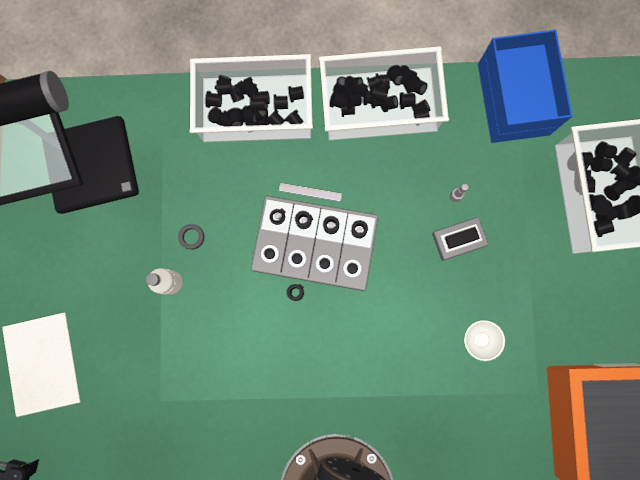

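View pics/side0.png

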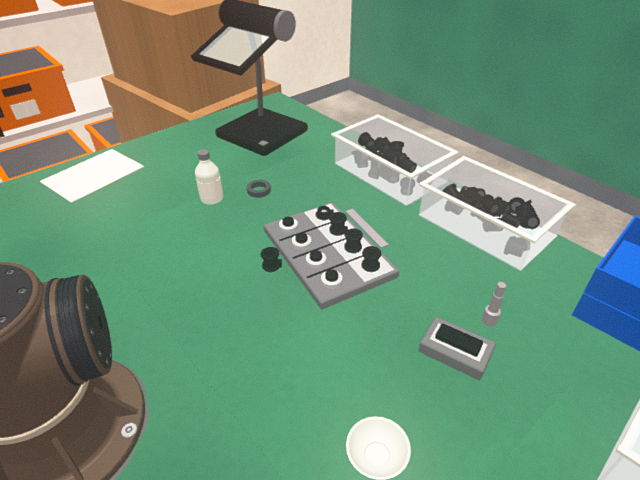

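```bash
python3 - <<'E'
import cv2
a=cv2.imread('pics/top0.png')[190:330,230:430]
cv2.imwrite('pics/top0c.png',cv2.resize(a,None,fx=4,fy=4,interpolation=cv2.INTER_CUBIC))
a=cv2.imread('pics/side0.png')[150:350,200:460]
cv2.imwrite('pics/side0c.png',cv2.resize(a,None,fx=3,fy=3,interpolation=cv2.INTER_CUBIC))
E
```

```text
(no output)
```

View pics/top0c.png

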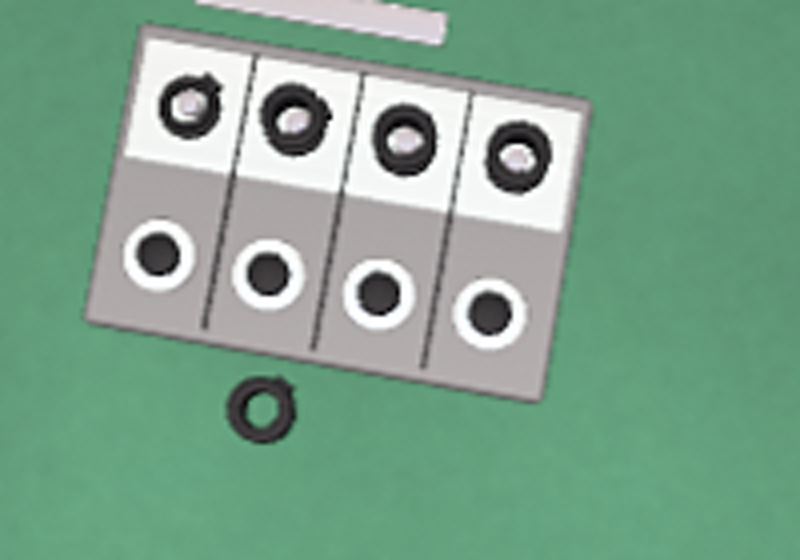

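View pics/side0c.png

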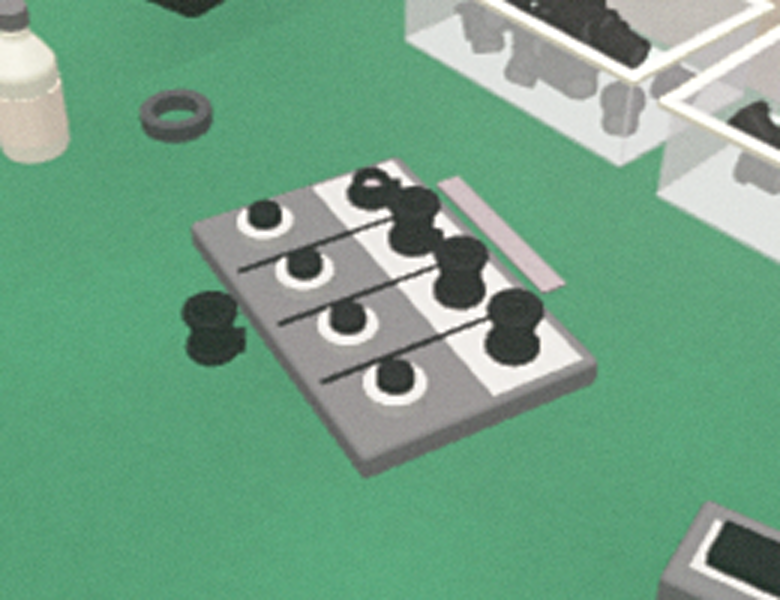

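The top and side pictures show the short collar at station 1: top about (276,217), side about (324,212). It is low, with no upper flange. Next I'll refine the positions of key 1 and the bar.

```bash
cat > loc.py <<'E'
from h import *
def blob(cam,im,seed,half,thr=90):
    u,v=seed;x0,y0=int(u-half),int(v-half)
    a=cv2.resize(im[y0:y0+2*half,x0:x0+2*half].max(2),None,fx=8,fy=8,interpolation=cv2.INTER_CUBIC)
    n,l,s,c=cv2.connectedComponentsWithStats((a<thr).astype('uint8'))
    k=min(range(1,n),key=lambda i:np.hypot(*(c[i]-half*8))+(1000 if s[i,4]<300 else 0))
    return (c[k]+.5)/8-.5+[x0,y0], s[k,4]/64
E
python3 - <<'E'
from loc import *
t=cv2.imread('pics/top0.png');s=cv2.imread('pics/side0.png')
T=[(269.5,253.5),(297,258.5),(324.5,263.5),(352,268.5)]
P=[]
for q in T:
    c,a=blob('top',t,q,11); P.append(ray('top',c,44)); print('top',c.round(2),a.round(1),P[-1].round(1), 'side pred',proj('side',P[-1]).round(1))
c,a=blob('top',t,(462,238),26);B=ray('top',c,41);print('bar',c,a,B.round(1),proj('side',B).round(1))
c,a=blob('side',s,(459,338),26,70);print('bar side',c,a,ray('side',c,41).round(1))
m=cv2.resize(t,None,fx=1,fy=1)
for q in env.place_of('bar_top','side')[:3]: print('net',q,ray('side',q['pixel'],41).round(1))
for k in [1]:
  for q in env.place_of('key1_top','side')[:5]: print('net',q,ray('side',q['pixel'],44).round(1))
E
```

```text
top [269.18 253.19] 83.4 [537.8 137.6  44. ] side pred [[287.1 219.3]]
top [296.58 258.14] 81.5 [524.8  75.5  44. ] side pred [[300.2 235.6]]
top [324.34 263.05] 82.2 [511.9  12.9  44. ] side pred [[314.7 253.4]]
top [352.09 267.93] 82.2 [499.2 -49.4  44. ] side pred [[330.5 272.8]]
bar [461.66515545 237.47596416] 401.296875 [ 561.7 -299.1   41. ] [[457.5 336.1]]
bar side [459.00782108 339.45394101] 711.46875 [ 557.9 -304.9   41. ]
net {'pixel': [366.0, 263.1], 'conf': 0.58} [569.4 -74.3  44. ]
net {'pixel': [288.8, 215.6], 'conf': 0.51} [548.6 145.8  44. ]
```

Emit:
drive_tool(commands=[{"dx": 20,"dy": -24},{"dx": 26,"dy": -31},{"dx": 26,"dy": -31},{"dx": 26,"dy": -31},{"dx": 26,"dy": -31}], grip=0)

```text
invalid input
```

Emit:
drive_tool(commands=[{"dx": 26,"dy": -31},{"dx": 26,"dy": -31},{"dx": 26,"dy": -31},{"dx": 26,"dy": -31},{"dx": 26,"dy": -31}])

```text
invalid input
```

Emit:
drive_tool(commands=[{"dx": 26,"dy": -31},{"dx": 26,"dy": -31},{"dx": 26,"dy": -31},{"dx": 22,"dy": -26},{"dx": 0,"dy": 0}])

```text
invalid input
```

Possibly every field is required.

Emit:
drive_tool(commands=[{"dx": 20,"dy": -24,"dz": 0,"yaw": 0},{"dx": 26,"dy": -31,"dz": 0,"yaw": 0},{"dx": 26,"dy": -31,"dz": 0,"yaw": 0},{"dx": 26,"dy": -31,"dz": 0,"yaw": 0},{"dx": 26,"dy": -31,"dz": 0,"yaw": 0}], grip=0)

```text
t: 1.07
eef_pos: [268.3, 458.8, 214.7]
tcp_rot: [3.141, 0.0, 2.91]
ft_force: [0.9, 0.7, 0.1]
opening: 0.707
```

Emit:
drive_tool(commands=[{"dx": 26,"dy": -31,"dz": 0,"yaw": 0},{"dx": 26,"dy": -31,"dz": 0,"yaw": 0},{"dx": 26,"dy": -31,"dz": 0,"yaw": 0},{"dx": 26,"dy": -31,"dz": 0,"yaw": 0},{"dx": 26,"dy": -31,"dz": 0,"yaw": 0}])

```text
t: 1.48
eef_pos: [398.5, 303.6, 214.9]
tcp_rot: [3.141, 0.0, 2.91]
ft_force: [0.3, 1.2, -0.7]
opening: 0.354
```

Emit:
drive_tool(commands=[{"dx": 26,"dy": -31,"dz": 0,"yaw": 0},{"dx": 26,"dy": -31,"dz": 0,"yaw": 0},{"dx": 26,"dy": -31,"dz": 0,"yaw": 0},{"dx": 26,"dy": -31,"dz": 0,"yaw": 0},{"dx": 26,"dy": -31,"dz": 0,"yaw": 0}])

```text
t: 1.9
eef_pos: [528.6, 148.5, 214.9]
tcp_rot: [3.141, 0.0, 2.91]
ft_force: [0.1, 0.8, -0.3]
opening: 0.027
```

Emit:
drive_tool(commands=[{"dx": 10,"dy": -13,"dz": -20,"yaw": 0},{"dx": 0,"dy": 0,"dz": -35,"yaw": 0},{"dx": 0,"dy": 0,"dz": -20,"yaw": 0},{"dx": 0,"dy": 0,"dz": 0,"yaw": 0}])

```text
t: 2.23
eef_pos: [536.0, 136.5, 136.1]
tcp_rot: [-3.14, -0.006, 2.909]
ft_force: [-0.3, 0.2, -0.3]
opening: 0.003
```

```bash
python3 - <<'E'
from loc import *
st=env.state();c=env.calibration('wrist');w=save('wrist','w1.png');t=save('top','t1.png');save('side','s1.png')
print(st['eef_pos'],st['tcp_rot'],st['ft_force'],st['opening'])
print('pred key1 px',proj('wrist',[538,137.5,44],c),'tcp px',proj('wrist',st['eef_pos'],c), 'cam', ray('wrist',(320,240),0,c))
for r in env.place_of('key1_top','wrist')[:4]: print(r,ray('wrist',r['pixel'],44,c).round(1))
E
```

```text
[536.02012886 136.52168479 136.07907854] [-3.13953323 -0.005764    2.90866359] [-0.2865095   0.20551283 -0.28603124] 0.00267215741028406
pred key1 px [[321.33431574 247.33681554]] tcp px [[320.48364547 286.82490472]] cam [541.93500342 135.76295077   0.        ]
{'pixel': [324.2, 250.9], 'conf': 0.83} [541.4 139.1  44. ]
```

View pics/w1.png

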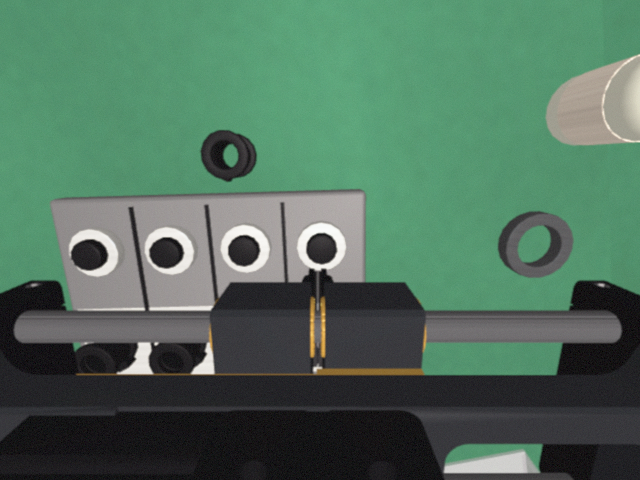

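View pics/s1.png

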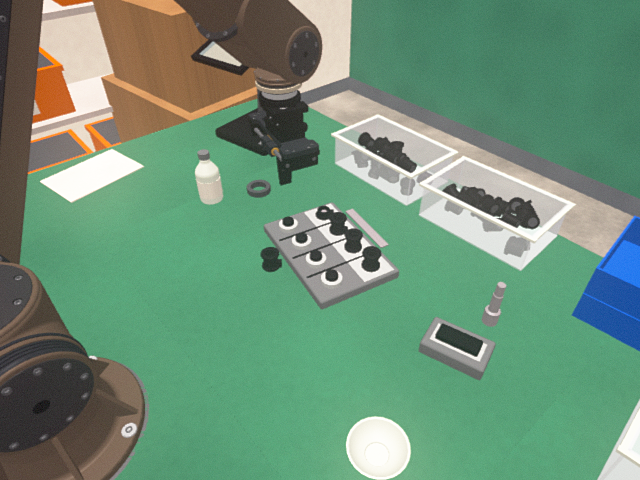

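Emit:
drive_tool(commands=[{"dx": 1,"dy": 0,"dz": -25,"yaw": 0},{"dx": 0,"dy": 0,"dz": -30,"yaw": 0},{"dx": 0,"dy": 0,"dz": -25,"yaw": 0},{"dx": 0,"dy": 0,"dz": -8,"yaw": 0},{"dx": 0,"dy": 0,"dz": 0,"yaw": 0}])

```text
t: 2.85
eef_pos: [538.3, 137.5, 51.3]
tcp_rot: [-3.141, -0.001, 2.91]
ft_force: [-1.0, -0.5, -0.2]
opening: 0.006
```

```bash
python3 - <<'E'
from loc import *
st=env.state();c=env.calibration('wrist');print(st['eef_pos'],st['ft_force']);w=save('wrist','w2.png');s=save('side','s2.png')
print(proj('side',[539,137.5,44]),proj('side',st['eef_pos']))
cv2.imwrite('pics/s2c.png',cv2.resize(s[150:270,220:380,::-1],None,fx=5,fy=5,interpolation=cv2.INTER_CUBIC))
E
```

```text
[538.34446992 137.53103765  51.28739677] [-1.0295278  -0.54577307 -0.1835384 ]
[[287.59923012 219.08975776]] [[287.17327366 216.54308725]]
```

View pics/w2.png

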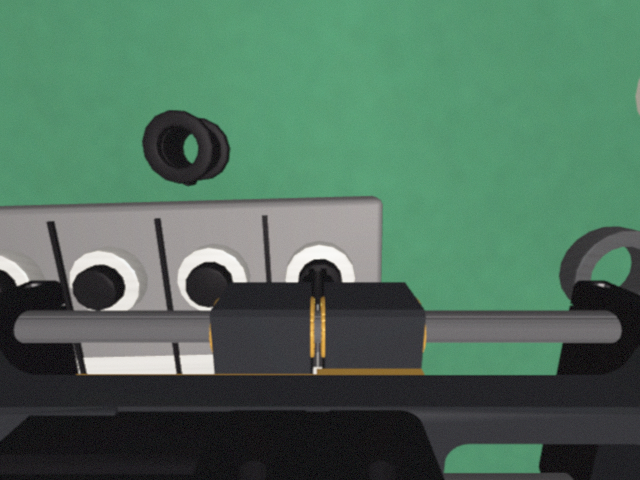

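View pics/s2c.png

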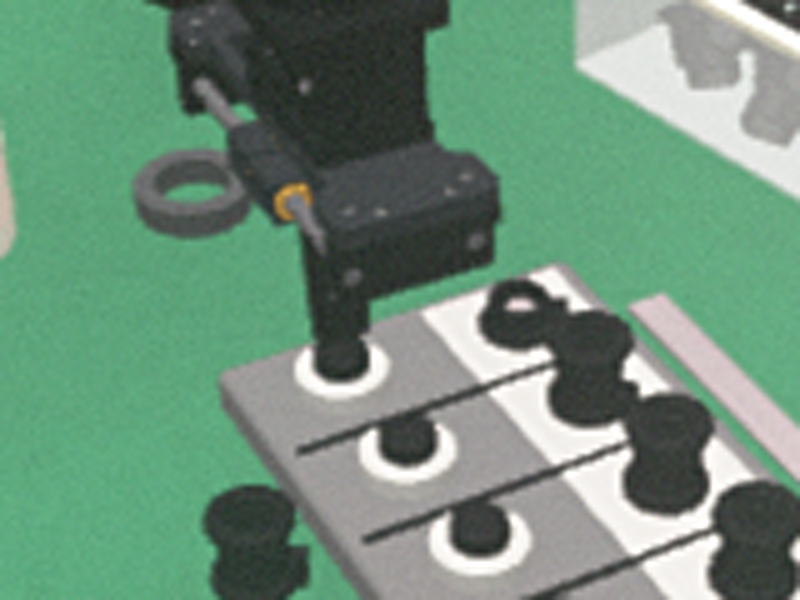

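```bash
python3 - <<'E'
from loc import *
st=env.state();p=st['eef_pos'];y=st['tcp_rot'][2]
R=np.array([[np.cos(y),-np.sin(y)],[np.sin(y),np.cos(y)]])@np.diag([1,-1])
for z in (0,19,30,50,78):
  for a in ((0,0),(-37,0),(37,0),(-37,90),(-37,-90),(0,12),(0,-12)):
    q=np.r_[p[:2]+R@np.array(a,float),p[2]+z]
    print(z,a,q.round(0),((proj('side',q)[0]-[220,150])*5).round(0))
E
```

```text
0 (0, 0) [539. 138.  53.] [337. 328.]
0 (-37, 0) [575. 129.  53.] [414. 305.]
0 (37, 0) [503. 146.  53.] [258. 353.]
0 (-37, 90) [596. 217.  53.] [331. 202.]
0 (-37, -90) [555.  42.  53.] [508. 420.]
0 (0, 12) [542. 149.  53.] [326. 314.]
0 (0, -12) [537. 126.  53.] [349. 343.]
19 (0, 0) [539. 138.  72.] [335. 293.]
19 (-37, 0) [575. 129.  72.] [413. 269.]
19 (37, 0) [503. 146.  72.] [255. 317.]
19 (-37, 90) [596. 217.  72.] [329. 167.]
19 (-37, -90) [555.  42.  72.] [508. 384.]
19 (0, 12) [542. 149.  72.] [324. 278.]
19 (0, -12) [537. 126.  72.] [347. 308.]
30 (0, 0) [539. 138.  83.] [334. 272.]
30 (-37, 0) [575. 129.  83.] [412. 249.]
30 (37, 0) [503. 146.  83.] [253. 296.]
30 (-37, 90) [596. 217.  83.] [327. 147.]
30 (-37, -90) [555.  42.  83.] [508. 363.]
30 (0, 12) [542. 149.  83.] [322. 257.]
30 (0, -12) [537. 126.  83.] [345. 287.]
50 (0, 0) [539. 138. 103.] [331. 233.]
50 (-37, 0) [575. 129. 103.] [411. 210.]
50 (37, 0) [503. 146. 103.] [249. 257.]
50 (-37, 90) [596. 217. 103.] [325. 110.]
50 (-37, -90) [555.  42. 103.] [508. 324.]
50 (0, 12) [542. 149. 103.] [320. 219.]
50 (0, -12) [537. 126. 103.] [343. 248.]
78 (0, 0) [539. 138. 131.] [327. 177.]
78 (-37, 0) [575. 129. 131.] [409. 154.]
78 (37, 0) [503. 146. 131.] [244. 201.]
78 (-37, 90) [596. 217. 131.] [321.  55.]
78 (-37, -90) [555.  42. 131.] [507. 266.]
78 (0, 12) [542. 149. 131.] [316. 163.]
78 (0, -12) [537. 126. 131.] [339. 192.]
```

Emit:
drive_tool(commands=[{"dx": 0,"dy": 0,"dz": -4,"yaw": 0},{"dx": 0,"dy": 0,"dz": -2,"yaw": 0},{"dx": 0,"dy": 0,"dz": 0,"yaw": 0},{"dx": 0,"dy": 0,"dz": 0,"yaw": 0}])

```text
t: 3.28
eef_pos: [538.7, 137.3, 46.1]
tcp_rot: [3.141, 0.001, 2.91]
ft_force: [-0.6, 0.5, 0.1]
opening: 0.006
```

Emit:
drive_tool(commands=[{"dx": 0,"dy": 0,"dz": -2,"yaw": 0},{"dx": 0,"dy": 0,"dz": -1,"yaw": 0},{"dx": 0,"dy": 0,"dz": 0,"yaw": 0},{"dx": 0,"dy": 0,"dz": 0,"yaw": 0}])

```text
t: 3.62
eef_pos: [538.8, 137.3, 42.8]
tcp_rot: [3.141, 0.001, 2.91]
ft_force: [1.4, 0.7, 1.9]
opening: 0.003
```

Emit:
drive_tool(commands=[{"dx": 0,"dy": 0,"dz": -1,"yaw": 0},{"dx": 0,"dy": 0,"dz": -1,"yaw": 0},{"dx": 0,"dy": 0,"dz": 0,"yaw": 0},{"dx": 0,"dy": 0,"dz": 0,"yaw": 0}])

```text
t: 3.95
eef_pos: [538.8, 137.3, 40.7]
tcp_rot: [3.141, 0.0, 2.91]
ft_force: [1.9, 0.5, 3.3]
opening: 0.002
```

Emit:
drive_tool(commands=[{"dx": 0,"dy": 0,"dz": -1,"yaw": 0},{"dx": 0,"dy": 0,"dz": -1,"yaw": 0},{"dx": 0,"dy": 0,"dz": 0,"yaw": 0},{"dx": 0,"dy": 0,"dz": 0,"yaw": 0}])

```text
t: 4.28
eef_pos: [538.8, 137.3, 38.7]
tcp_rot: [3.141, 0.0, 2.91]
ft_force: [2.1, 0.8, 3.6]
opening: 0.005
```

Emit:
drive_tool(commands=[{"dx": 0,"dy": 0,"dz": -0.5,"yaw": 0},{"dx": 0,"dy": 0,"dz": 0,"yaw": 0},{"dx": 0,"dy": 0,"dz": 0,"yaw": 0}])

```text
t: 4.53
eef_pos: [538.8, 137.3, 38.3]
tcp_rot: [3.141, 0.001, 2.91]
ft_force: [2.0, -0.4, 4.4]
opening: 0.004
```

Emit:
drive_tool(commands=[{"dx": 0,"dy": 0,"dz": -0.5,"yaw": 0},{"dx": 0,"dy": 0,"dz": 0,"yaw": 0},{"dx": 0,"dy": 0,"dz": 0,"yaw": 0}])

```text
t: 4.78
eef_pos: [538.8, 137.3, 38.2]
tcp_rot: [3.141, 0.001, 2.91]
ft_force: [1.6, -0.2, 9.8]
opening: 0.003
```

Emit:
drive_tool(commands=[{"dx": 0,"dy": 0,"dz": 3,"yaw": 0},{"dx": 0,"dy": 0,"dz": 10,"yaw": 0},{"dx": 0,"dy": 0,"dz": 25,"yaw": 0},{"dx": 0,"dy": 0,"dz": 35,"yaw": 0},{"dx": 0,"dy": 0,"dz": 35,"yaw": 0}])

```text
t: 5.2
eef_pos: [537.2, 137.1, 146.4]
tcp_rot: [-3.14, -0.004, 2.91]
ft_force: [0.4, -0.3, 0.4]
opening: 0.004
```

Emit:
drive_tool(commands=[{"dx": 0,"dy": -20,"dz": 5,"yaw": 0},{"dx": 2,"dy": -35,"dz": 0,"yaw": 0},{"dx": 2,"dy": -35,"dz": 0,"yaw": 0},{"dx": 2,"dy": -35,"dz": 0,"yaw": 0},{"dx": 2,"dy": -35,"dz": 0,"yaw": 0}])

```text
t: 5.62
eef_pos: [545.5, -24.0, 151.0]
tcp_rot: [-3.142, -0.002, 2.91]
ft_force: [0.6, 0.5, -0.1]
opening: 0.002
```

Emit:
drive_tool(commands=[{"dx": 2,"dy": -35,"dz": 0,"yaw": 0},{"dx": 2,"dy": -35,"dz": 0,"yaw": 0},{"dx": 2,"dy": -35,"dz": 0,"yaw": 0},{"dx": 2,"dy": -35,"dz": 0,"yaw": 0},{"dx": 2,"dy": -35,"dz": 0,"yaw": 0}])

```text
t: 6.03
eef_pos: [555.6, -199.1, 150.8]
tcp_rot: [3.141, -0.002, 2.91]
ft_force: [-0.6, 0.4, 0.1]
opening: 0.003
```

Emit:
drive_tool(commands=[{"dx": 2,"dy": -35,"dz": 0,"yaw": 0},{"dx": 2,"dy": -35,"dz": 0,"yaw": 0},{"dx": 0,"dy": -32,"dz": 0,"yaw": 0},{"dx": 0,"dy": 0,"dz": 0,"yaw": 0},{"dx": 0,"dy": 0,"dz": 0,"yaw": 0}])

```text
t: 6.45
eef_pos: [559.5, -300.8, 150.3]
tcp_rot: [3.141, -0.002, 2.907]
ft_force: [-0.7, 1.0, -0.0]
opening: 0.009
```

```bash
python3 - <<'E'
from loc import *
st=env.state();c=env.calibration('wrist');w=save('wrist','w3.png');s=save('side','s3.png')
print(st['eef_pos'],st['ft_force'])
print('pred',proj('wrist',[561,-300,41],c))
for r in env.place_of('bar_top','wrist')[:4]: print(r,ray('wrist',r['pixel'],41,c).round(1))
E
```

```text
[ 559.50651147 -300.75209432  150.27052765] [-0.70284755  1.02869158 -0.01213951]
pred [[320.35000528 241.35958728]]
{'pixel': [317.9, 239.6], 'conf': 0.57} [ 559.  -301.7   41. ]
```

View pics/w3.png

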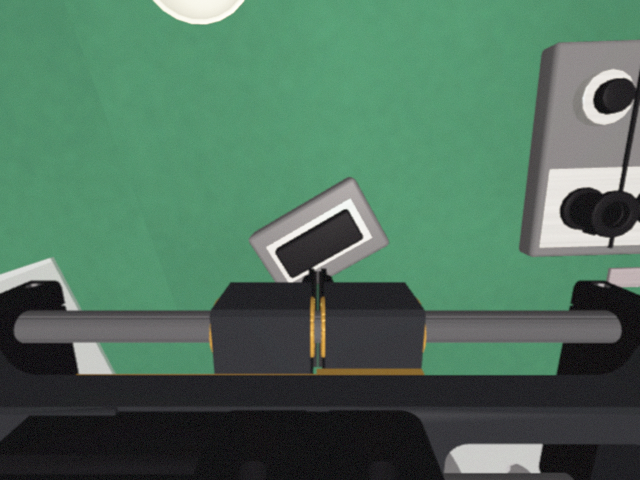

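View pics/s3.png

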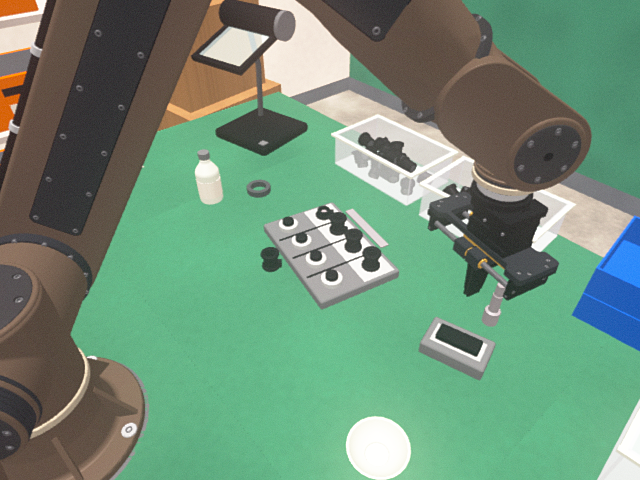

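Emit:
drive_tool(commands=[{"dx": 0,"dy": -0.5,"dz": -25,"yaw": 0},{"dx": 0,"dy": 0,"dz": -35,"yaw": 0},{"dx": 0,"dy": 0,"dz": -30,"yaw": 0},{"dx": 0,"dy": 0,"dz": -10,"yaw": 0},{"dx": 0,"dy": 0,"dz": 0,"yaw": 0}])

```text
t: 7.02
eef_pos: [559.7, -298.5, 48.6]
tcp_rot: [3.14, -0.004, 2.911]
ft_force: [0.8, -0.4, -0.1]
opening: 0.001
```

```bash
python3 - <<'E'
from loc import *
st=env.state();s=save('side','s4.png');print(st['eef_pos'],st['ft_force'])
cv2.imwrite('pics/s4c.png',cv2.resize(s[240:400,380:560,::-1],None,fx=4,fy=4,interpolation=cv2.INTER_CUBIC))
E
```

```text
[ 559.73342315 -298.54914132   48.62818794] [ 0.82239056 -0.37390876 -0.0685661 ]
```

View pics/s4c.png

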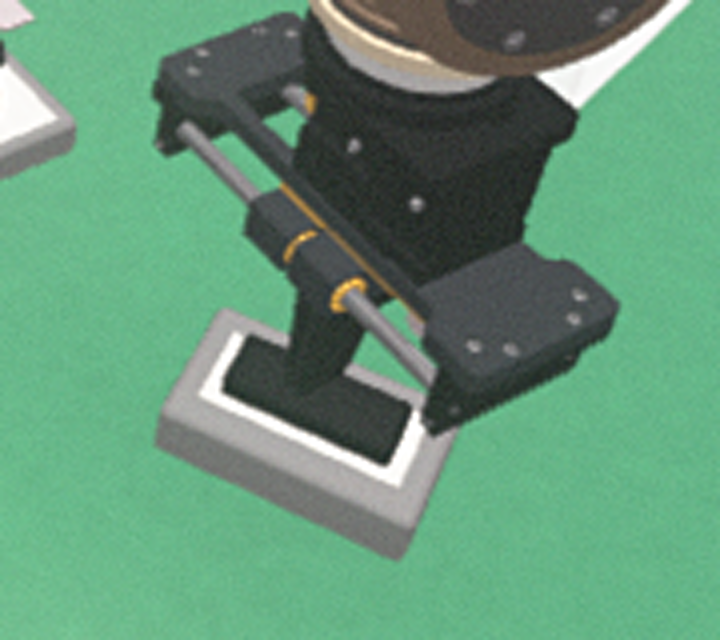

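The tip is over the bar's middle, slightly above it. Now I'll press, starting from a commanded z of about 50.2.

Emit:
drive_tool(commands=[{"dx": 0,"dy": 0,"dz": -4,"yaw": 0},{"dx": 0,"dy": 0,"dz": -3,"yaw": 0},{"dx": 0,"dy": 0,"dz": 0,"yaw": 0},{"dx": 0,"dy": 0,"dz": 0,"yaw": 0}])

```text
t: 7.4
eef_pos: [560.8, -300.4, 44.5]
tcp_rot: [-3.141, 0.001, 2.91]
ft_force: [0.2, 0.3, 0.7]
opening: 0.001
```

Emit:
drive_tool(commands=[{"dx": 0,"dy": 0,"dz": -2,"yaw": 0},{"dx": 0,"dy": 0,"dz": -1,"yaw": 0},{"dx": 0,"dy": 0,"dz": 0,"yaw": 0},{"dx": 0,"dy": 0,"dz": 0,"yaw": 0}])

```text
t: 7.73
eef_pos: [560.7, -300.3, 40.8]
tcp_rot: [-3.142, 0.0, 2.91]
ft_force: [-0.2, -0.2, 1.0]
opening: 0.003
```

Emit:
drive_tool(commands=[{"dx": 0,"dy": 0,"dz": -1,"yaw": 0},{"dx": 0,"dy": 0,"dz": -1,"yaw": 0},{"dx": 0,"dy": 0,"dz": 0,"yaw": 0},{"dx": 0,"dy": 0,"dz": 0,"yaw": 0}])

```text
t: 8.07
eef_pos: [560.7, -300.3, 38.7]
tcp_rot: [-3.142, 0.0, 2.91]
ft_force: [1.0, -0.8, 1.8]
opening: 0.01
```

Emit:
drive_tool(commands=[{"dx": 0,"dy": 0,"dz": -1,"yaw": 0},{"dx": 0,"dy": 0,"dz": -1,"yaw": 0},{"dx": 0,"dy": 0,"dz": 0,"yaw": 0},{"dx": 0,"dy": 0,"dz": 0,"yaw": 0}])

```text
t: 8.4
eef_pos: [560.7, -300.3, 36.7]
tcp_rot: [-3.142, 0.0, 2.91]
ft_force: [0.7, -1.3, 3.5]
opening: 0.003
```

Emit:
drive_tool(commands=[{"dx": 0,"dy": 0,"dz": -1,"yaw": 0},{"dx": 0,"dy": 0,"dz": 0,"yaw": 0},{"dx": 0,"dy": 0,"dz": 0,"yaw": 0}])

```text
t: 8.65
eef_pos: [560.7, -300.3, 35.7]
tcp_rot: [-3.142, 0.0, 2.91]
ft_force: [0.7, -1.3, 2.8]
opening: 0.003
```

Emit:
drive_tool(commands=[{"dx": 0,"dy": 0,"dz": -0.5,"yaw": 0},{"dx": 0,"dy": 0,"dz": 0,"yaw": 0},{"dx": 0,"dy": 0,"dz": 0,"yaw": 0}])

```text
t: 8.9
eef_pos: [560.7, -300.3, 35.3]
tcp_rot: [-3.142, 0.0, 2.91]
ft_force: [0.8, -1.9, 4.7]
opening: 0.004
```

Emit:
drive_tool(commands=[{"dx": 0,"dy": 0,"dz": -0.5,"yaw": 0},{"dx": 0,"dy": 0,"dz": 0,"yaw": 0},{"dx": 0,"dy": 0,"dz": 0,"yaw": 0}])

```text
t: 9.15
eef_pos: [560.7, -300.3, 35.2]
tcp_rot: [-3.141, 0.001, 2.91]
ft_force: [-0.0, -0.3, 9.3]
opening: 0.006
```

The bar has reached its stop at 9 N. Now I'll withdraw.

Emit:
drive_tool(commands=[{"dx": 0,"dy": 0,"dz": 3,"yaw": 0},{"dx": 0,"dy": 0,"dz": 10,"yaw": 0},{"dx": 0,"dy": 0,"dz": 25,"yaw": 0},{"dx": 0,"dy": 0,"dz": 35,"yaw": 0},{"dx": 0,"dy": 0,"dz": 35,"yaw": 0}])

```text
t: 9.57
eef_pos: [559.6, -299.4, 143.3]
tcp_rot: [3.14, -0.003, 2.91]
ft_force: [1.1, -0.5, 0.9]
opening: 0.005
```

Emit:
drive_tool(commands=[{"dx": 0,"dy": 0,"dz": 30,"yaw": 0},{"dx": 0,"dy": 0,"dz": 20,"yaw": 0},{"dx": 0,"dy": 0,"dz": 0,"yaw": 0},{"dx": 0,"dy": 0,"dz": 0,"yaw": 0},{"dx": 0,"dy": 0,"dz": 0,"yaw": 0}])

```text
t: 9.98
eef_pos: [559.9, -299.7, 191.7]
tcp_rot: [3.141, -0.002, 2.91]
ft_force: [-0.1, 0.8, -0.4]
opening: 0.007
```

```bash
python3 - <<'E'
from loc import *
st=env.state();s=save('side','s5.png');t=save('top','t5.png');print(st['t'],st['eef_pos'],st['ft_force'])
a=cv2.imread('pics/side0.png');b=s[:,:,::-1]
d=cv2.absdiff(a,b).max(2); cv2.imwrite('pics/d5.png',np.hstack([b[180:400,240:520],cv2.cvtColor(d[180:400,240:520],8)]))
E
```

```text
9.9833 [ 559.93872688 -299.67940761  191.68077641] [-0.11128405  0.79643844 -0.43467795]
```

View pics/d5.png

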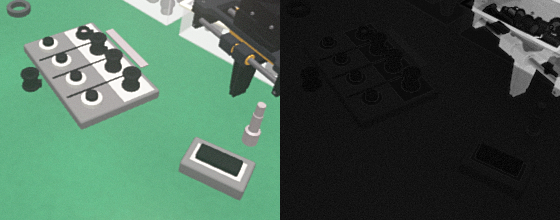

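The difference image shows nothing moved except the arm. Key 1 and the bar are back up.

```bash
python3 -c "
from cell import env
print(env.job_done())"
```

```text
the job is handed in; nothing more can be done
None
```

The job is done and handed in at about 10 s of the 40 s allowed. I pressed the key for the short collar, then the confirm bar, and touched nothing else that I could see.

- **Short collar:** it stands at station 1, the one farthest to +y. Both the top and side cameras showed it low and without its upper flange.
- **Key 1:** with the fingers shut, I pressed it to its stop. The tip went down to z = 38.2 mm and the force rose to about 10 N, then I released it.
- **Confirm bar:** I pressed it to its stop the same way. The tip went down to z = 35.2 mm with about 9 N, then I lifted clear to z of about 192 mm.
- **Last checks:** comparing the side picture around the board and confirm box before and after showed only the arm changed. The collars stood where they were and the keys were back up. The force at the end was within noise.
- **Disagreements:**
  - The networks were unreliable at times: one took key 1 for the bar, and the side-camera estimate for key 1 was about 13 mm off. I used my own measurements from the top camera, confirmed with the wrist camera.
  - My first side-camera estimate of the bar was about 7 mm off because it included the bar's side face.
- **Not checked:** I saved a final top picture but did not look at it.

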